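# Unstack the checked packs into their order baskets

### The arm

A 6-joint arm with a two-finger parallel gripper is mounted at the origin on the work surface. World frame = base frame: x ahead of the robot, y to its left, z up, the work surface at z = 0. Lengths are in m, angles in degrees, forces in N, time in s.
With the tool pointing down it reaches from about 0.3 to 0.75 m from the base axis. Payload 8.5 kg.
Tool frame: the origin (TCP) lies on the mounting face of the last link; the fingertips stand 173 mm ahead of it and the grasp point (between the pads) lies 155 mm ahead of it (env.tips_ahead is the distance from the TCP to the fingertips, in m); z points along the fingers, x is the direction in which the jaws open and shut, and the axes are right-handed (so a half turn about z gives the same grasp; the last joint's range is limited). The gripper opens to 85 mm and grips with 20 to 120 N. Pads are 22 mm wide; open, the fingers measure 114 mm over their backs; the gripper's body (76 mm by 85 mm) begins 54 mm behind the grasp point. The pads swing forward as they close: fully open they stand 13 mm farther back than shut.
Start: joints at [54.127, 21.807, 74.336, -0, 83.858, -12.336], TCP at [0.22, 0.504, 0.405] pointing down, gripper open.
Joint ranges: [-178.18, 178.18], [-50.72, 133.34], [12.68, 142.11], [-81.47, 261.47], [9.98, 163.14], [-165.26, 165.26]. Speed limits (degrees/s): [136.94, 136.94, 180, 180, 180, 180].

### API

Orientations are given as a 3x3 rotation matrix whose columns are the frame's x, y, z axes.
In Python, from rig import env gives the robot as it stands. The module is installed in compiled form; this text tells all that it offers.
- The arm moves only by the tool step_arm, never from a script. Its argument "increments" is a list of rows, each an object of numbers: "x", "y", "z": the shift along the tool's x, y, z in cm; "wx", "wy", "wz": the turn, a rotation vector about the tool's x, y, z in rad; "gripper": the finger opening in cm, from 0 to 8.54. A call has 1 to 20 rows; each row shifts and turns the commanded pose from where the row before left it, along the tool's axes as they then stand; what a row does not reach is not made up. A row lasts 1/10 s, in which the tool goes at most 50 mm and 8.59 degrees, less where a joint would pass 70% of its speed; a pose out of reach is approached as far as the arm can. A call with a gripper value outside its range is refused whole. The fingers move at their own pace and stop on an object; "newtons" is the grip in N (left out, the last holds). Time passes only in rows, so rows that do not move let the fingers close. It gives the time, the measured TCP pose, the force and the opening at its end, in the units of the state.
- env.observe(): the state, without advancing time (a new reading comes with each control period).
- env.get_image(name): name is "scene" or "top" or "wrist"; returns a dict with "color" (400x640x3 uint8, blue, green, red), "camera_matrix" (3x3 intrinsics, pixels), "distortion" ([k1, k2, p1, p2, k3] as OpenCV has them; the pictures are not rectified), "rvec" (rotation vector, rad) and "tvec" (3), from world to camera coordinates, as OpenCV has them. Camera axes: x right, y down, z forward; pixel columns grow to the right and rows downward; lengths in m; the calibration is good to about 2 mm. A picture is of the moment at which its call begins. There is no depth.
- env.close_job(): hands the job in, once; it reports no verdict.
The state is a dict: "time_s": time; "q": joint angles; "qvel": joint speeds; "joint_efforts": joint torques, N m; "position": TCP position; "tool_rot": TCP orientation; "ft_force": force on the tool from outside, world axes, zero at the start; "wrist_torque": the same for the moment, N m; "grip_width": finger opening in m.
Only numpy, scipy, OpenCV 4.12 (cv2) and the standard library are available. Lean on these libraries where they do the work, as an engineer would, in place of code of your own. Each camera call takes 0.05 s, during which the arm holds its last target. There are 200 camera calls.

### The job

Four checked medicine packs wait on the pharmacy counter in two stacks of two, each with a coloured order label wrapped round one end. Take the stacks apart and lay every pack flat, as it lay in the stack, on the floor of the basket that has its label's colour, setting it down gently, not dropping it. Leave the baskets where they stand and keep the amber vials that are already in two of them standing upright.

Things in the scene. Friction and masses are not known exactly. Their poses are not given: they have to be found in the camera images.
- pack_red: White rigid medicine carton, 116 long (x), 58 wide (y), 40 high (mm), with a red order label wrapped round its +x end (last 26 mm of the top and sides). Starts at the bottom of one of the two stacks, standing on the counter. Loose, about 140 g. Origin: centre of its underside; z up, x along its length. Grasp from above across its width (y).
- pack_yellow: White rigid medicine carton, 80 long (x), 48 wide (y), 40 high (mm), with a yellow order label wrapped round its +x end (last 26 mm of the top and sides). Starts on top of one of the two stacks, lying across the middle of a larger pack. Loose, about 80 g. Origin: centre of its underside; z up, x along its length. Grasp from above across its width (y).
- pack_blue: White rigid medicine carton, 116 long (x), 58 wide (y), 40 high (mm), with a blue order label wrapped round its +x end (last 26 mm of the top and sides). Starts at the bottom of one of the two stacks, standing on the counter. Loose, about 140 g. Origin: centre of its underside; z up, x along its length. Grasp from above across its width (y).
- pack_green: White rigid medicine carton, 80 long (x), 48 wide (y), 40 high (mm), with a green order label wrapped round its +x end (last 26 mm of the top and sides). Starts on top of one of the two stacks, lying across the middle of a larger pack. Loose, about 80 g. Origin: centre of its underside; z up, x along its length. Grasp from above across its width (y).
- basket_red: Red slotted plastic order basket, outside 190 long (x) by 135 wide (y) by 60 high (mm), walls 4 and floor 3 thick, so 182 by 127 inside, open on top, a sheet of paper on its floor. Loose on the counter, about 300 g. Origin: centre of its underside; its top rim is at z = 60 mm. An amber vial already stands in it near its +x end, so the pack must lie towards the -x half.
- basket_yellow: Yellow slotted plastic order basket, outside 190 long (x) by 135 wide (y) by 60 high (mm), walls 4 and floor 3 thick, so 182 by 127 inside, open on top, a sheet of paper on its floor. Loose on the counter, about 300 g. Origin: centre of its underside; its top rim is at z = 60 mm. An amber vial already stands in it near its +x end, so the pack must lie towards the -x half.
- basket_blue: Blue slotted plastic order basket, outside 190 long (x) by 135 wide (y) by 60 high (mm), walls 4 and floor 3 thick, so 182 by 127 inside, open on top, a sheet of paper on its floor. Loose on the counter, about 300 g. Origin: centre of its underside; its top rim is at z = 60 mm.
- basket_green: Green slotted plastic order basket, outside 190 long (x) by 135 wide (y) by 60 high (mm), walls 4 and floor 3 thick, so 182 by 127 inside, open on top, a sheet of paper on its floor. Loose on the counter, about 300 g. Origin: centre of its underside; its top rim is at z = 60 mm.
- vial_red: Amber prescription vial with white cap and paper label, 36 across the cap, 33 across the body, 62 high (mm), about 50 g, standing loose on the floor of the red basket, 66 to 71 mm from the basket's centre towards its +x end. Origin: centre of its underside. To be left standing there.
- vial_yellow: Amber prescription vial with white cap and paper label, 36 across the cap, 33 across the body, 62 high (mm), about 50 g, standing loose on the floor of the yellow basket, 66 to 71 mm from the basket's centre towards its +x end. Origin: centre of its underside. To be left standing there.
There are look-alikes about, which are no part of the job. What is shaped like the pack_green but turquoise is not meant.

How it is judged (in metres and radians):
At the end, for the whole second after the job is handed in: Each pack lies flat (0.1 rad), top up, at rest on the floor of its colour's basket (underside under 10 mm over the basket's, centre within 55 mm along and 42 mm across of its centre); no basket moved over 30 mm; both vials upright (0.1 rad) on their baskets' floors (x of pack_red in the frame of basket_red between -0.055 and 0.055 m and y of pack_red in the frame of basket_red between -0.042 and 0.042 m and z of each of pack_red, vial_red in the frame of basket_red below 0.01 m and angle between each of pack_red, pack_yellow, pack_blue, pack_green, vial_red, vial_yellow's own z axis and vertical below 0.1 rad and linear speed of each of pack_red, basket_red, pack_yellow, basket_yellow, pack_blue, basket_blue, pack_green, basket_green, vial_red, vial_yellow below 0.02 m/s and distance of each of basket_red, basket_yellow, basket_blue, basket_green from where it was at the start of the episode below 0.03 m and x of pack_yellow in the frame of basket_yellow between -0.055 and 0.055 m and y of pack_yellow in the frame of basket_yellow between -0.042 and 0.042 m and z of each of pack_yellow, vial_yellow in the frame of basket_yellow below 0.01 m and x of pack_blue in the frame of basket_blue between -0.055 and 0.055 m and y of pack_blue in the frame of basket_blue between -0.042 and 0.042 m and z of pack_blue in the frame of basket_blue below 0.01 m and x of pack_green in the frame of basket_green between -0.055 and 0.055 m and y of pack_green in the frame of basket_green between -0.042 and 0.042 m and z of pack_green in the frame of basket_green below 0.01 m and horizontal distance between vial_red and basket_red below 0.1 m and horizontal distance between vial_yellow and basket_yellow below 0.1 m); the robot touches nothing.
It fails at once if a basket is pushed more than 30 mm (distance of any of basket_red, basket_yellow, basket_blue, basket_green from where it was at the start of the episode above 0.03 m).
It fails at once if a vial is knocked over (tilts more than 0.3 rad) (angle between any of vial_red, vial_yellow's own z axis and vertical above 0.3 rad).
It fails at once if a pack is dropped or thrown (moves faster than 0.7 m/s while the fingers do not hold it) ((linear speed of pack_red above 0.7 m/s and contact force between the fingers and pack_red below 0.2 N) or (linear speed of pack_yellow above 0.7 m/s and contact force between the fingers and pack_yellow below 0.2 N) or (linear speed of pack_blue above 0.7 m/s and contact force between the fingers and pack_blue below 0.2 N) or (linear speed of pack_green above 0.7 m/s and contact force between the fingers and pack_green below 0.2 N)).
It also fails if it takes over 115 s, if anything falls off the work surface, if the arm or the gripper's body presses on something with over 40 N, if the wrist force passes 120 N, or if a joint passes its speed limit or range.

## Working session

There is one attempt and no reset: what is moved stays moved. The work goes in short steps, Python scripts to look and compute and a tool call to move; the robot and the scene stay as the last step left them, time stands still between calls to the robot, and variables do not carry over. Pictures are saved under pics/ and viewed, about 12 in all and at most 16, crops included, and the job is handed in when it is done.

Besides the shell and the picture viewer there is one more tool, called as name(argument=value, ...) on one line, values as JSON. step_arm: Moves the arm, as the interface text tells. Its arguments: {"type":"object","properties":{"increments":{"type":"array"},"newtons":{"type":"number"}},"required":["increments"]}

```bash
mkdir -p pics; python3 - <<'E'
from rig import env
import cv2
s=env.observe();print(s['time_s'],s['position'],s['tool_rot'],s['grip_width'])
for n in('top','scene'):
    d=env.get_image(n);cv2.imwrite(f'pics/{n}0.png',d['color'])
    print(n,d['camera_matrix'],d['distortion'],cv2.Rodrigues(d['rvec'])[0],d['tvec'])
E
```

```text
0.0 [0.2196102  0.50421167 0.404096  ] [[ 3.99342983e-01  9.16801211e-01 -8.49356682e-04]
 [ 9.16800474e-01 -3.99343774e-01 -1.20052154e-03]
 [-1.43982490e-03 -2.99270756e-04 -9.99998919e-01]] 0.08562165208068245
top [[488.92710452   0.         326.81294618]
 [  0.         488.92710452 199.35166013]
 [  0.           0.           1.        ]] [0.00155634 0.         0.         0.         0.        ] [[-0.01089619 -0.99983429 -0.01458273]
 [-0.99661181  0.01204774 -0.0813618 ]
 [ 0.08152401  0.01364679 -0.99657795]] [-0.02659877  0.60252953  1.17293131]
scene [[460.70461531   0.         324.55977764]
 [  0.         460.70461531 197.27312144]
 [  0.           0.           1.        ]] [-0.12631015  0.          0.          0.          0.        ] [[ 6.87347447e-01  7.26328687e-01 -3.54346572e-04]
 [ 6.00222050e-01 -5.68283397e-01 -5.62838761e-01]
 [-4.09007307e-01  3.86653098e-01 -8.26566636e-01]] [-0.36215092 -0.35063755  1.1996835 ]
```

View pics/top0.png

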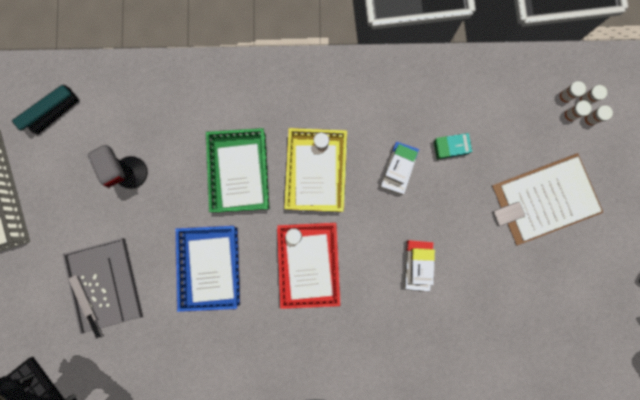

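View pics/scene0.png

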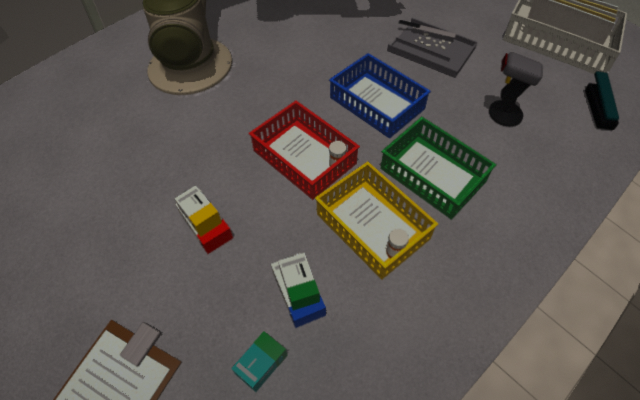

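Candidates for the green top pack are the green-labelled one on the blue stack (402,155) and the turquoise decoy standing alone at (453,146). Yellow is on red at (423,258). Next: one close crop, and measure.

```bash
cat > h.py <<'E'
import cv2,numpy as np
from rig import env
def ray(d,px,z):
    px=np.asarray(px,float).reshape(-1,1,2)
    n=cv2.undistortPoints(px,d['camera_matrix'],np.array(d['distortion'])).reshape(-1,2)
    R=cv2.Rodrigues(np.array(d['rvec']))[0];c=-R.T@np.ravel(d['tvec'])
    v=np.c_[n,np.ones(len(n))]@R
    return (c+v*((z-c[2])/v[:,2])[:,None])[:,:2]
HS={'red':[(0,4),(174,180)],'yellow':[(18,32)],'green':[(50,72)],'blue':[(105,125)]}
def mask(img,col,s=110,v=50):
    h=cv2.cvtColor(img,cv2.COLOR_BGR2HSV);m=0
    for a,b in HS[col]: m=m|cv2.inRange(h,(a,s,v),(b,255,255))
    return m
def blobs(m,amin=30):
    cs=cv2.findContours(m,cv2.RETR_EXTERNAL,cv2.CHAIN_APPROX_NONE)[0]
    return sorted([c for c in cs if cv2.contourArea(c)>amin],key=cv2.contourArea,reverse=True)
def white(img,v=120,s=60):
    return cv2.inRange(cv2.cvtColor(img,cv2.COLOR_BGR2HSV),(0,0,v),(180,s,255))
def rect(P):
    (c,w,a)=cv2.minAreaRect((P*1000).astype(np.float32))
    if w[0]<w[1]: w=w[::-1];a+=90
    a=(a+90)%180-90
    return np.round(c,0),np.round(w,0),round(a,1)
def go(yaw_from=None):
    pass
E
python3 - <<'E'
from h import *
np.set_printoptions(suppress=True,precision=1)
d=env.get_image('top');im=d['color']
for c in HS:
    for b in blobs(mask(im,c),40): 
        m=b.reshape(-1,2)
        print(c,cv2.contourArea(b),m.mean(0),[rect(ray(d,m,z)) for z in((.06,) if cv2.contourArea(b)>1500 else (.04,.08))])
m=white(im)
for b in blobs(m,100):
    p=b.reshape(-1,2)
    if 380<p[:,0].mean()<480: print('white',cv2.contourArea(b),p.mean(0),rect(ray(d,p,.08)))
cv2.imwrite('pics/c0.png',cv2.resize(im[120:310,270:480],None,fx=3.2,fy=3.1,interpolation=cv2.INTER_CUBIC))
E
```

```text
red 4887.0 [308.  265.4] [(array([445.,  12.]), array([195., 141.]), 2.1)]
red 149.0 [418.7 244.4] [(array([ 489., -253.]), array([62., 24.]), 89.4), (array([ 489., -246.]), array([60., 23.]), 89.4)]
yellow 4641.5 [315.3 169.7] [(array([672.,  -7.]), array([196., 141.]), -3.2)]
yellow 202.0 [422.8 253.9] [(array([ 467., -260.]), array([52., 24.]), 89.4), (array([ 469., -253.]), array([51., 23.]), 89.4)]
green 4521.5 [236.8 170.2] [(array([673., 181.]), array([193., 140.]), 2.7)]
green 202.5 [441.8 147.7] [(array([ 724., -313.]), array([48., 30.]), 8.4), (array([ 716., -304.]), array([47., 29.]), 8.4)]
green 135.5 [405.7 152.3] [(array([ 713., -226.]), array([47., 20.]), 65.7), (array([ 706., -220.]), array([45., 19.]), 65.7)]
blue 4962.0 [206.3 268.4] [(array([441., 250.]), array([194., 146.]), 2.0)]
white 823.0 [417.1  14.1] (array([1045., -263.]), array([259.,  62.]), 88.9)
```

View pics/c0.png

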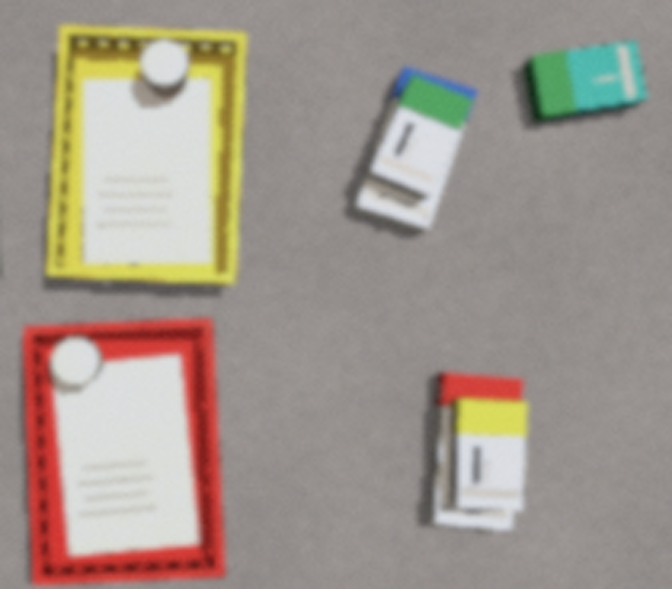

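The crop confirms the choices. Green label with a white body lies on the blue pack, yellow lies on red, and the turquoise one is ignored. Now to move above the yellow stack.

step_arm(increments=[{"wz": -0.1},{"wz": -0.1},{"wz": -0.1},{"wz": -0.1},{"x": -3,"y": 0.9},{"x": -4.2,"y": 1.3},{"x": -4.2,"y": 1.3},{"x": -4.2,"y": 1.3},{"x": -4.2,"y": 1.3},{"x": -4.2,"y": 1.3},{"x": -4.2,"y": 1.3},{"x": -4.2,"y": 1.3},{"x": -4.2,"y": 1.3},{"x": -4.2,"y": 1.3},{"x": -4.2,"y": 1.3},{"x": -4.2,"y": 1.3},{"x": -4.2,"y": 1.3},{"x": -4.2,"y": 1.3},{"x": -4.2,"y": 1.3},{"x": -4.2,"y": 1.3}])

```text
invalid input at $.increments[0]: expected keys x, y, z, wx, wy, wz, gripper
```

```bash
python3 - <<'E'
s=open('h.py').read().split('def go')[0]
s+='''def plan(x,y,z,yaw):
    """increments in tool axes (cm) after first turning wz to jaw yaw (deg)"""
    o=env.observe();R=np.array(o['tool_rot']);p=np.array(o['position'])
    cur=np.degrees(np.arctan2(R[1,0],R[0,0]));wz=-np.radians((yaw-cur+180)%360-180)
    a=np.radians(yaw);D=np.array([x,y,z])-p
    print('pos',p.round(4),'yaw',cur.round(2),'q6',round(o['q'][5],1),'wz %.3f'%wz,'tool cm x %.2f y %.2f z %.2f'%(100*(D[0]*np.cos(a)+D[1]*np.sin(a)),100*(D[0]*np.sin(a)-D[1]*np.cos(a)),-100*D[2]),'F',np.round(o['ft_force'],1),'grip',round(o['grip_width'],4),'t',o['time_s'])
'''
open('h.py','w').write(s)
E
python3 - <<'E'
from h import *
plan(.442,-.253,.405,89.4)
d=env.get_image('wrist');cv2.imwrite('pics/w1.png',d['color'])
R=cv2.Rodrigues(np.array(d['rvec']))[0];print(-R.T@np.ravel(d['tvec']))
E
```

```text
pos [0.2196 0.5042 0.4043] yaw 66.46 q6 -12.3 wz -0.400 tool cm x -75.48 y 23.03 z -0.07 F [ 0.8 -0.8 -0.9] grip 0.0854 t 0.15
[0.14237307 0.53848412 0.37281509]
```

View pics/w1.png

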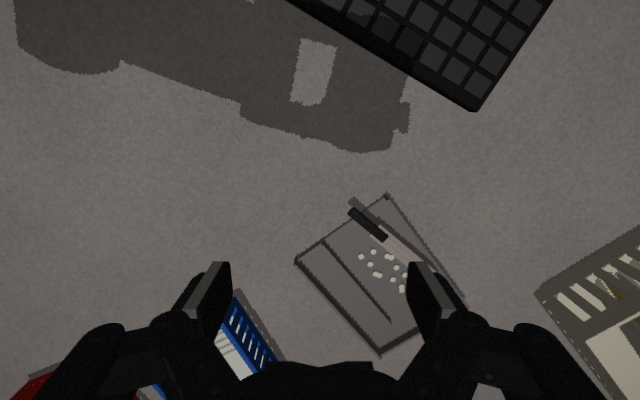

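The move was refused because a row needs every key, so nothing moved. The wrist camera sits about 8 cm towards tool -y and still shows the keyboard and tray. To see the stack I'll stand 8 cm farther along +x.

step_arm(increments=[{"x": 0,"y": 0,"z": 0,"wx": 0,"wy": 0,"wz": -0.1,"gripper": 8.5},{"x": 0,"y": 0,"z": 0,"wx": 0,"wy": 0,"wz": -0.1,"gripper": 8.5},{"x": 0,"y": 0,"z": 0,"wx": 0,"wy": 0,"wz": -0.1,"gripper": 8.5},{"x": 0,"y": 0,"z": 0,"wx": 0,"wy": 0,"wz": -0.1,"gripper": 8.5},{"x": -2,"y": 1.5,"z": 0,"wx": 0,"wy": 0,"wz": 0,"gripper": 8.5},{"x": -4,"y": 2.5,"z": 0,"wx": 0,"wy": 0,"wz": 0,"gripper": 8.5},{"x": -4,"y": 2.5,"z": 0,"wx": 0,"wy": 0,"wz": 0,"gripper": 8.5},{"x": -4,"y": 2.5,"z": 0,"wx": 0,"wy": 0,"wz": 0,"gripper": 8.5},{"x": -4,"y": 2.5,"z": 0,"wx": 0,"wy": 0,"wz": 0,"gripper": 8.5},{"x": -4,"y": 2.5,"z": 0,"wx": 0,"wy": 0,"wz": 0,"gripper": 8.5},{"x": -4,"y": 2.5,"z": 0,"wx": 0,"wy": 0,"wz": 0,"gripper": 8.5},{"x": -4,"y": 2.5,"z": 0,"wx": 0,"wy": 0,"wz": 0,"gripper": 8.5},{"x": -4.5,"y": 2,"z": 0,"wx": 0,"wy": 0,"wz": 0,"gripper": 8.5},{"x": -4.5,"y": 2,"z": 0,"wx": 0,"wy": 0,"wz": 0,"gripper": 8.5},{"x": -4.5,"y": 2,"z": 0,"wx": 0,"wy": 0,"wz": 0,"gripper": 8.5},{"x": -4.5,"y": 2,"z": 0,"wx": 0,"wy": 0,"wz": 0,"gripper": 8.5},{"x": -4.5,"y": 2,"z": 0,"wx": 0,"wy": 0,"wz": 0,"gripper": 8.5},{"x": -4.5,"y": 2,"z": 0,"wx": 0,"wy": 0,"wz": 0,"gripper": 8.5},{"x": -4.5,"y": 0,"z": 0,"wx": 0,"wy": 0,"wz": 0,"gripper": 8.5},{"x": -4.5,"y": 0,"z": 0,"wx": 0,"wy": 0,"wz": 0,"gripper": 8.5}])

```text
time_s: 2.2
position: [0.5225, -0.1611, 0.4043]
tool_rot: [[0.011, 1.0, -0.001], [1.0, -0.011, 0.0], [0.0, -0.001, -1.0]]
ft_force: [-0.5, -0.1, 0.5]
grip_width: 0.0849
```

```bash
python3 -c "
from h import *
plan(.52,-.253,.405,89.4)"
```

```text
pos [ 0.5225 -0.1611  0.4043] yaw 89.38 q6 -118.9 wz -0.000 tool cm x -9.19 y -0.16 z -0.07 F [-0.5 -0.1  0.5] grip 0.0849 t 2.2
```

step_arm(increments=[{"x": -3,"y": 0,"z": 0,"wx": 0,"wy": 0,"wz": 0,"gripper": 8.5},{"x": -3,"y": 0,"z": 0,"wx": 0,"wy": 0,"wz": 0,"gripper": 8.5},{"x": -2,"y": 0,"z": 0,"wx": 0,"wy": 0,"wz": 0,"gripper": 8.5},{"x": -1.2,"y": 0,"z": 0,"wx": 0,"wy": 0,"wz": 0,"gripper": 8.5},{"x": 0,"y": 0,"z": 0,"wx": 0,"wy": 0,"wz": 0,"gripper": 8.5}])

```text
time_s: 2.7
position: [0.5215, -0.2518, 0.4044]
tool_rot: [[0.012, 1.0, -0.0], [1.0, -0.012, 0.0], [0.0, -0.0, -1.0]]
ft_force: [0.8, -0.3, -0.0]
grip_width: 0.085
```

```bash
python3 - <<'E'
from h import *
plan(.442,-.253,.405,89.4)
d=env.get_image('wrist');cv2.imwrite('pics/w2.png',d['color'])
for c,z in(('yellow',.08),('red',.04)):
    for b in blobs(mask(d['color'],c),300): print(c,b.reshape(-1,2).mean(0),rect(ray(d,b.reshape(-1,2),z)))
for b in blobs(white(d['color']),1000): print('w',b.reshape(-1,2).mean(0),rect(ray(d,b.reshape(-1,2),.08)))
E
```

```text
pos [ 0.5215 -0.2518  0.4044] yaw 89.32 q6 -126.8 wz -0.001 tool cm x -0.20 y -7.95 z -0.06 F [ 0.8 -0.3 -0. ] grip 0.085 t 2.7
yellow [520.92460882 263.68990043] (array([634., -35.]), array([170., 157.]), -3.4)
yellow [312.49358974 129.37179487] (array([ 468., -256.]), array([48., 26.]), 87.3)
red [563.17497956 100.64186427] (array([452.,  13.]), array([196., 178.]), 2.1)
red [317.12080537 148.14765101] (array([ 487., -256.]), array([59., 25.]), 87.3)
w [ 73.47095436 225.68049793] (array([ 567., -519.]), array([164., 116.]), -70.0)
w [560.87980769  85.20673077] (array([438., -35.]), array([119.,  65.]), 4.6)
w [505.33680556 270.78125   ] (array([624., -48.]), array([107.,  66.]), -2.9)
w [318.57002457  66.82555283] (array([ 422., -251.]), array([65., 53.]), -3.8)
w [360.53146853 307.48251748] (array([ 669., -205.]), array([55., 48.]), -24.4)
```

View pics/w2.png

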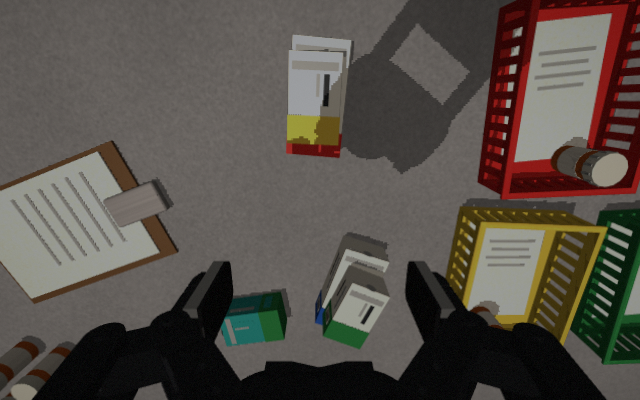

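The wrist view shows the yellow-on-red stack at (315,100), nearly aligned with x, and the red basket and vial at (590,165). It also shows the green-on-blue stack at (355,310) and the turquoise decoy at (255,318). The yellow pack centre is about (441,-255) mm with jaw yaw 87.3°.

step_arm(increments=[{"x": 0,"y": -2,"z": 1,"wx": 0,"wy": 0,"wz": 0.035,"gripper": 8},{"x": 0,"y": -3,"z": 2,"wx": 0,"wy": 0,"wz": 0,"gripper": 8},{"x": 0,"y": -2,"z": 3,"wx": 0,"wy": 0,"wz": 0,"gripper": 8},{"x": 0,"y": -1,"z": 2,"wx": 0,"wy": 0,"wz": 0,"gripper": 8},{"x": 0,"y": 0,"z": 2,"wx": 0,"wy": 0,"wz": 0,"gripper": 8},{"x": 0,"y": 0,"z": 0,"wx": 0,"wy": 0,"wz": 0,"gripper": 8}])

```text
time_s: 3.35
position: [0.4413, -0.2467, 0.3032]
tool_rot: [[0.045, 0.999, -0.003], [0.999, -0.045, 0.003], [0.003, -0.003, -1.0]]
ft_force: [0.7, -0.6, 0.8]
grip_width: 0.08
```

```bash
python3 -c "
from h import *
plan(.441,-.255,.222,87.3)"
```

```text
pos [ 0.4413 -0.2467  0.3032] yaw 87.44 q6 -130.1 wz 0.002 tool cm x -0.83 y 0.01 z 8.12 F [ 0.7 -0.6  0.8] grip 0.08 t 3.35
```

step_arm(increments=[{"x": -0.8,"y": 0,"z": 1,"wx": 0,"wy": 0,"wz": 0,"gripper": 8},{"x": 0,"y": 0,"z": 2,"wx": 0,"wy": 0,"wz": 0,"gripper": 8},{"x": 0,"y": 0,"z": 2,"wx": 0,"wy": 0,"wz": 0,"gripper": 8},{"x": 0,"y": 0,"z": 2,"wx": 0,"wy": 0,"wz": 0,"gripper": 8},{"x": 0,"y": 0,"z": 1.1,"wx": 0,"wy": 0,"wz": 0,"gripper": 8},{"x": 0,"y": 0,"z": 0,"wx": 0,"wy": 0,"wz": 0,"gripper": 6},{"x": 0,"y": 0,"z": 0,"wx": 0,"wy": 0,"wz": 0,"gripper": 5},{"x": 0,"y": 0,"z": 0,"wx": 0,"wy": 0,"wz": 0,"gripper": 4.5},{"x": 0,"y": 0,"z": 0,"wx": 0,"wy": 0,"wz": 0,"gripper": 4.2},{"x": 0,"y": 0,"z": 0,"wx": 0,"wy": 0,"wz": 0,"gripper": 4},{"x": 0,"y": 0,"z": 0,"wx": 0,"wy": 0,"wz": 0,"gripper": 4},{"x": 0,"y": 0,"z": -0.5,"wx": 0,"wy": 0,"wz": 0,"gripper": 4},{"x": 0,"y": 0,"z": -1,"wx": 0,"wy": 0,"wz": 0,"gripper": 4},{"x": 0,"y": 0,"z": -2,"wx": 0,"wy": 0,"wz": 0,"gripper": 4},{"x": 0,"y": 0,"z": -3,"wx": 0,"wy": 0,"wz": 0,"gripper": 4},{"x": 0,"y": 0,"z": -3,"wx": 0,"wy": 0,"wz": 0,"gripper": 4},{"x": 0,"y": 0,"z": -2,"wx": 0,"wy": 0,"wz": 0,"gripper": 4},{"x": 0,"y": 0,"z": 0,"wx": 0,"wy": 0,"wz": 0,"gripper": 4}], newtons=35)

```text
time_s: 5.15
position: [0.4412, -0.2561, 0.3418]
tool_rot: [[0.046, 0.999, 0.004], [0.999, -0.046, -0.004], [-0.004, 0.004, -1.0]]
ft_force: [-0.2, 0.6, -0.9]
grip_width: 0.0476
```

```bash
python3 - <<'E'
from h import *
plan(.648,-.006,.335,86.8)
d=env.get_image('wrist');cv2.imwrite('pics/w3.png',d['color'])
E
```

```text
pos [ 0.4412 -0.2561  0.3418] yaw 87.38 q6 -130.8 wz 0.010 tool cm x 26.12 y 19.25 z 0.68 F [-0.2  0.6 -0.9] grip 0.0476 t 5.15
```

View pics/w3.png

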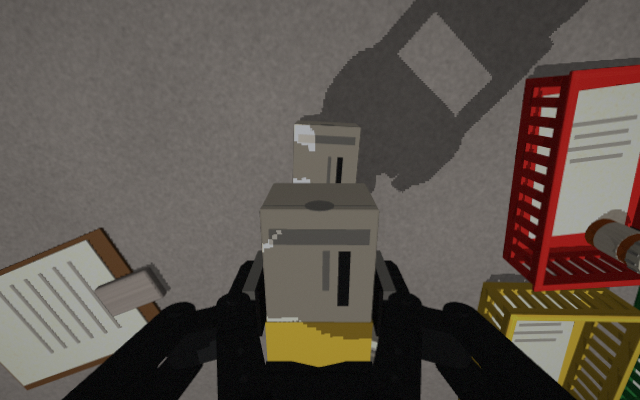

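The yellow pack is held level and the red pack has stayed on the counter at (327,155). On to the yellow basket.

step_arm(increments=[{"x": 1.6,"y": 1.2,"z": 0,"wx": 0,"wy": 0,"wz": 0.01,"gripper": 4},{"x": 3.3,"y": 2.4,"z": 0,"wx": 0,"wy": 0,"wz": 0,"gripper": 4},{"x": 3.3,"y": 2.4,"z": 0,"wx": 0,"wy": 0,"wz": 0,"gripper": 4},{"x": 3.3,"y": 2.4,"z": 0,"wx": 0,"wy": 0,"wz": 0,"gripper": 4},{"x": 3.3,"y": 2.4,"z": 0,"wx": 0,"wy": 0,"wz": 0,"gripper": 4},{"x": 3.3,"y": 2.4,"z": 0,"wx": 0,"wy": 0,"wz": 0,"gripper": 4},{"x": 3.3,"y": 2.4,"z": 0,"wx": 0,"wy": 0,"wz": 0,"gripper": 4},{"x": 3,"y": 2.4,"z": 0,"wx": 0,"wy": 0,"wz": 0,"gripper": 4},{"x": 1.6,"y": 1.2,"z": 0,"wx": 0,"wy": 0,"wz": 0,"gripper": 4},{"x": 0,"y": 0,"z": 0,"wx": 0,"wy": 0,"wz": 0,"gripper": 4},{"x": 0,"y": 0,"z": 0,"wx": 0,"wy": 0,"wz": 0,"gripper": 4}])

```text
time_s: 6.3
position: [0.647, -0.0072, 0.3372]
tool_rot: [[0.055, 0.998, -0.003], [0.998, -0.055, 0.0], [0.0, -0.003, -1.0]]
ft_force: [-0.1, -0.7, -0.6]
grip_width: 0.0477
```

```bash
cat >> h.py <<'E'
def basket(d,col,z=.06):
    b=blobs(mask(d['color'],col),1000)[0].reshape(-1,2);print(col,b.mean(0).round(),rect(ray(d,b,z)))
E
python3 - <<'E'
from h import *
plan(.648,-.006,.186,86.8)
d=env.get_image('top');cv2.imwrite('pics/t3.png',cv2.resize(d['color'][100:330,150:480],None,fx=2.4,fy=2.4))
for c in('yellow','green','red','blue'): basket(d,c)
E
```

```text
pos [ 0.647  -0.0072  0.3372] yaw 86.83 q6 -97.9 wz 0.001 tool cm x 0.12 y 0.09 z 15.12 F [-0.1 -0.7 -0.6] grip 0.0477 t 6.3Traceback (most recent call last):
  File "<stdin>", line 4, in <module>
  File "h.py", line 31, in basket
    b=blobs(mask(d['color'],col),1000)[0].reshape(-1,2);print(col,b.mean(0).round(),rect(ray(d,b,z)))
      ~~~~~~~~~~~~~~~~~~~~~~~~~~~~~~~~^^^
IndexError: list index out of range
```

View pics/t3.png

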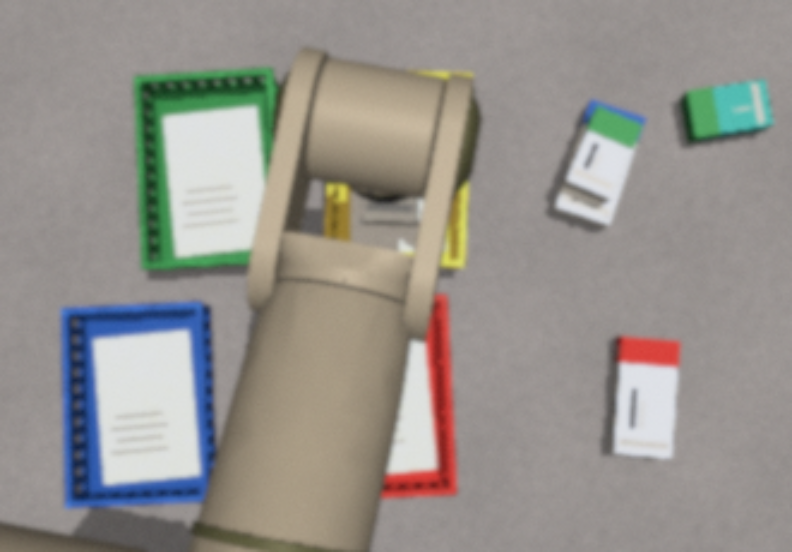

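The red pack lies undisturbed. The arm hides the yellow basket from above, so I'll rely on the measured pose and lower in.

step_arm(increments=[{"x": 0.1,"y": 0.1,"z": 1.5,"wx": 0,"wy": 0,"wz": 0,"gripper": 4},{"x": 0,"y": 0,"z": 3,"wx": 0,"wy": 0,"wz": 0,"gripper": 4},{"x": 0,"y": 0,"z": 3,"wx": 0,"wy": 0,"wz": 0,"gripper": 4},{"x": 0,"y": 0,"z": 3,"wx": 0,"wy": 0,"wz": 0,"gripper": 4},{"x": 0,"y": 0,"z": 2,"wx": 0,"wy": 0,"wz": 0,"gripper": 4},{"x": 0,"y": 0,"z": 1,"wx": 0,"wy": 0,"wz": 0,"gripper": 4},{"x": 0,"y": 0,"z": 0.6,"wx": 0,"wy": 0,"wz": 0,"gripper": 4},{"x": 0,"y": 0,"z": 0.4,"wx": 0,"wy": 0,"wz": 0,"gripper": 4},{"x": 0,"y": 0,"z": 0.3,"wx": 0,"wy": 0,"wz": 0,"gripper": 4},{"x": 0,"y": 0,"z": 0.1,"wx": 0,"wy": 0,"wz": 0,"gripper": 4},{"x": 0,"y": 0,"z": 0,"wx": 0,"wy": 0,"wz": 0,"gripper": 4},{"x": 0,"y": 0,"z": 0,"wx": 0,"wy": 0,"wz": 0,"gripper": 4}])

```text
time_s: 7.55
position: [0.6484, -0.0061, 0.1902]
tool_rot: [[0.056, 0.998, 0.001], [0.998, -0.056, -0.0], [-0.0, 0.001, -1.0]]
ft_force: [-0.4, 0.4, -1.1]
grip_width: 0.0471
```

step_arm(increments=[{"x": 0,"y": 0,"z": 0.1,"wx": 0,"wy": 0,"wz": 0,"gripper": 4},{"x": 0,"y": 0,"z": 0.1,"wx": 0,"wy": 0,"wz": 0,"gripper": 4},{"x": 0,"y": 0,"z": 0.05,"wx": 0,"wy": 0,"wz": 0,"gripper": 4},{"x": 0,"y": 0,"z": 0,"wx": 0,"wy": 0,"wz": 0,"gripper": 4}])

```text
time_s: 7.95
position: [0.6483, -0.0061, 0.1878]
tool_rot: [[0.056, 0.998, 0.0], [0.998, -0.056, -0.0], [-0.0, 0.0, -1.0]]
ft_force: [-1.8, -0.5, 5.0]
grip_width: 0.0473
```

Contact at 5 N. Now release, then retreat and move towards the green stack.

step_arm(increments=[{"x": 0,"y": 0,"z": 0,"wx": 0,"wy": 0,"wz": 0,"gripper": 5},{"x": 0,"y": 0,"z": 0,"wx": 0,"wy": 0,"wz": 0,"gripper": 5.5},{"x": 0,"y": 0,"z": 0,"wx": 0,"wy": 0,"wz": 0,"gripper": 6},{"x": 0,"y": 0,"z": 0,"wx": 0,"wy": 0,"wz": 0,"gripper": 6.2},{"x": 0,"y": 0,"z": -1,"wx": 0,"wy": 0,"wz": 0,"gripper": 6.2},{"x": 0,"y": 0,"z": -2,"wx": 0,"wy": 0,"wz": 0,"gripper": 6.2},{"x": 0,"y": 0,"z": -3,"wx": 0,"wy": 0,"wz": 0,"gripper": 6.2},{"x": 0,"y": 0,"z": -4,"wx": 0,"wy": 0,"wz": 0,"gripper": 6.2},{"x": 0,"y": 0,"z": -4,"wx": 0,"wy": 0,"wz": 0,"gripper": 8},{"x": 0,"y": 0,"z": -3,"wx": 0,"wy": 0,"wz": 0,"gripper": 8},{"x": 0,"y": 0,"z": 0,"wx": 0,"wy": 0,"wz": 0,"gripper": 8}])

```text
time_s: 9.05
position: [0.6482, -0.006, 0.363]
tool_rot: [[0.056, 0.998, 0.01], [0.998, -0.056, -0.002], [-0.001, 0.01, -1.0]]
ft_force: [-0.2, -0.5, -1.2]
grip_width: 0.0802
```

```bash
python3 - <<'E'
from h import *
d=env.get_image('scene');
cv2.imwrite('pics/s4.png',cv2.resize(d['color'][80:340,150:500],None,fx=2.2,fy=2.2))
# from first top picture: green label centre 706,-220 yaw -24.3
import math
a=math.radians(-24.3);x,y=.706-.027*math.cos(a),-.220-.027*math.sin(a);print(x,y)
plan(x-.0,y,.36,65.7)
E
```

```text
0.6813921115308429 -0.20888911231766205
pos [ 0.6481 -0.006   0.36  ] yaw 86.81 q6 -97.8 wz 0.368 tool cm x -17.12 y 11.38 z -0.00 F [ 0.1 -0.5 -0.7] grip 0.0801 t 9.1
```

View pics/s4.png

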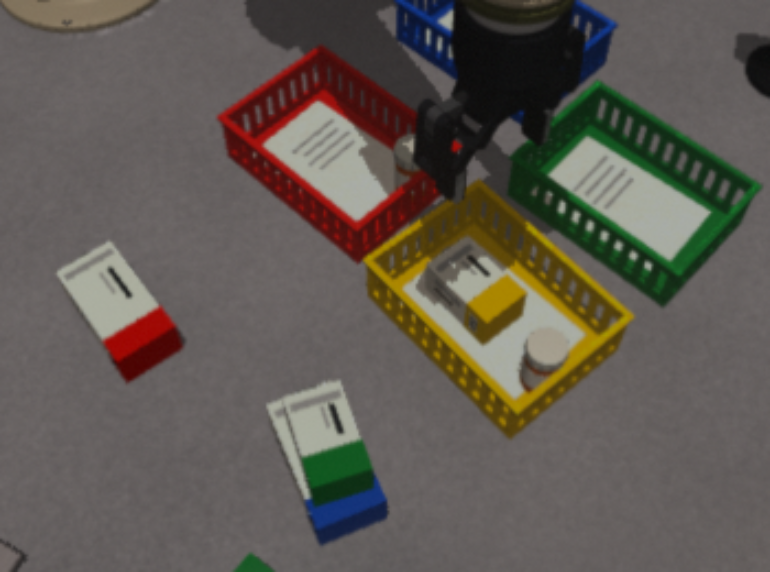

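The yellow pack is flat on its basket's floor at (475,285) in the crop and the vial is upright at (545,355). Two views agree on the green pack at about (681,-210) mm with jaw yaw 65.6°.

step_arm(increments=[{"x": 0,"y": 0,"z": 0,"wx": 0,"wy": 0,"wz": 0.092,"gripper": 8},{"x": 0,"y": 0,"z": 0,"wx": 0,"wy": 0,"wz": 0.092,"gripper": 8},{"x": 0,"y": 0,"z": 0,"wx": 0,"wy": 0,"wz": 0.092,"gripper": 8},{"x": 0,"y": 0,"z": 0,"wx": 0,"wy": 0,"wz": 0.092,"gripper": 8},{"x": -2.5,"y": 1.7,"z": 0,"wx": 0,"wy": 0,"wz": 0,"gripper": 8},{"x": -3,"y": 2,"z": 0,"wx": 0,"wy": 0,"wz": 0,"gripper": 8},{"x": -3,"y": 2,"z": 0,"wx": 0,"wy": 0,"wz": 0,"gripper": 8},{"x": -3,"y": 2,"z": 0,"wx": 0,"wy": 0,"wz": 0,"gripper": 8},{"x": -3,"y": 2,"z": 0,"wx": 0,"wy": 0,"wz": 0,"gripper": 8},{"x": -2.7,"y": 1.7,"z": 0,"wx": 0,"wy": 0,"wz": 0,"gripper": 8},{"x": 0,"y": 0,"z": 2,"wx": 0,"wy": 0,"wz": 0,"gripper": 8},{"x": 0,"y": 0,"z": 2,"wx": 0,"wy": 0,"wz": 0,"gripper": 8},{"x": 0,"y": 0,"z": 1,"wx": 0,"wy": 0,"wz": 0,"gripper": 8},{"x": 0,"y": 0,"z": 0,"wx": 0,"wy": 0,"wz": 0,"gripper": 8},{"x": 0,"y": 0,"z": 0,"wx": 0,"wy": 0,"wz": 0,"gripper": 8}])

```text
time_s: 10.6
position: [0.6816, -0.2096, 0.3077]
tool_rot: [[0.411, 0.912, 0.0], [0.912, -0.411, -0.0], [-0.0, 0.0, -1.0]]
ft_force: [-0.1, -0.5, 0.2]
grip_width: 0.08
```

```bash
python3 - <<'E'
from h import *
plan(.681,-.210,.222,65.6)
d=env.get_image('wrist');cv2.imwrite('pics/w5.png',d['color'])
for b in blobs(white(d['color']),1000): print('w',b.reshape(-1,2).mean(0),rect(ray(d,b.reshape(-1,2),.08)))
E
```

```text
pos [ 0.6816 -0.2096  0.3077] yaw 65.73 q6 -92.3 wz 0.002 tool cm x -0.06 y -0.04 z 8.57 F [-0.1 -0.5  0.2] grip 0.08 t 10.6
w [525.63651316  96.56085526] (array([650., -50.]), array([107.,  65.]), -0.5)
w [561.08630952  30.04166667] (array([630., -32.]), array([44., 40.]), -3.4)
w [ 16.29718876 265.64257028] (array([ 623., -433.]), array([86., 36.]), -69.9)
w [592.47794118 186.61764706] (array([732., -33.]), array([32., 32.]), 80.2)
w [308.43621399 223.3127572 ] (array([ 676., -210.]), array([50., 37.]), 65.7)
```

View pics/w5.png

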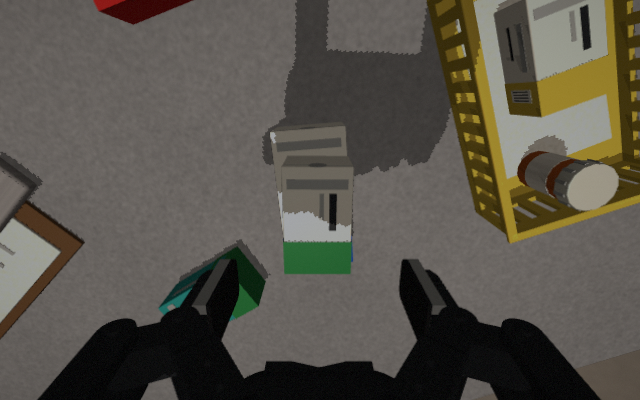

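The green pack is centred between the fingers at (318,220). The decoy at (215,285) is about 45 mm clear of the left finger. Now to grasp.

step_arm(increments=[{"x": 0,"y": 0,"z": 1.5,"wx": 0,"wy": 0,"wz": 0,"gripper": 8},{"x": 0,"y": 0,"z": 2.5,"wx": 0,"wy": 0,"wz": 0,"gripper": 8},{"x": 0,"y": 0,"z": 2.5,"wx": 0,"wy": 0,"wz": 0,"gripper": 8},{"x": 0,"y": 0,"z": 2,"wx": 0,"wy": 0,"wz": 0,"gripper": 8},{"x": 0,"y": 0,"z": 0,"wx": 0,"wy": 0,"wz": 0,"gripper": 6},{"x": 0,"y": 0,"z": 0,"wx": 0,"wy": 0,"wz": 0,"gripper": 5},{"x": 0,"y": 0,"z": 0,"wx": 0,"wy": 0,"wz": 0,"gripper": 4.5},{"x": 0,"y": 0,"z": 0,"wx": 0,"wy": 0,"wz": 0,"gripper": 4.2},{"x": 0,"y": 0,"z": 0,"wx": 0,"wy": 0,"wz": 0,"gripper": 4},{"x": 0,"y": 0,"z": 0,"wx": 0,"wy": 0,"wz": 0,"gripper": 4},{"x": 0,"y": 0,"z": -0.5,"wx": 0,"wy": 0,"wz": 0,"gripper": 4},{"x": 0,"y": 0,"z": -1,"wx": 0,"wy": 0,"wz": 0,"gripper": 4},{"x": 0,"y": 0,"z": -2,"wx": 0,"wy": 0,"wz": 0,"gripper": 4},{"x": 0,"y": 0,"z": -3,"wx": 0,"wy": 0,"wz": 0,"gripper": 4},{"x": 0,"y": 0,"z": -3,"wx": 0,"wy": 0,"wz": 0,"gripper": 4},{"x": 0,"y": 0,"z": -2,"wx": 0,"wy": 0,"wz": 0,"gripper": 4},{"x": 0,"y": 0,"z": 0,"wx": 0,"wy": 0,"wz": 0,"gripper": 4}], newtons=35)

```text
time_s: 12.35
position: [0.6814, -0.2097, 0.3413]
tool_rot: [[0.411, 0.912, 0.006], [0.912, -0.411, -0.003], [-0.0, 0.007, -1.0]]
ft_force: [0.1, -0.2, -1.4]
grip_width: 0.0477
```

```bash
python3 - <<'E'
from h import *
plan(.660,.180,.34,92.7)
E
```

```text
pos [ 0.6814 -0.2097  0.3413] yaw 65.72 q6 -92.3 wz -0.471 tool cm x 39.03 y -0.31 z 0.13 F [ 0.1 -0.2 -1.4] grip 0.0477 t 12.35
```

step_arm(increments=[{"x": 0,"y": 0,"z": 0,"wx": 0,"wy": 0,"wz": -0.09,"gripper": 4},{"x": 0,"y": 0,"z": 0,"wx": 0,"wy": 0,"wz": -0.1,"gripper": 4},{"x": 0,"y": 0,"z": 0,"wx": 0,"wy": 0,"wz": -0.1,"gripper": 4},{"x": 0,"y": 0,"z": 0,"wx": 0,"wy": 0,"wz": -0.1,"gripper": 4},{"x": 0,"y": 0,"z": 0,"wx": 0,"wy": 0,"wz": -0.08,"gripper": 4},{"x": 2,"y": 0,"z": 0,"wx": 0,"wy": 0,"wz": 0,"gripper": 4},{"x": 4,"y": 0,"z": 0,"wx": 0,"wy": 0,"wz": 0,"gripper": 4},{"x": 4,"y": 0,"z": 0,"wx": 0,"wy": 0,"wz": 0,"gripper": 4},{"x": 4,"y": 0,"z": 0,"wx": 0,"wy": 0,"wz": 0,"gripper": 4},{"x": 4,"y": 0,"z": 0,"wx": 0,"wy": 0,"wz": 0,"gripper": 4},{"x": 4,"y": 0,"z": 0,"wx": 0,"wy": 0,"wz": 0,"gripper": 4},{"x": 4,"y": 0,"z": 0,"wx": 0,"wy": 0,"wz": 0,"gripper": 4},{"x": 4,"y": 0,"z": 0,"wx": 0,"wy": 0,"wz": 0,"gripper": 4},{"x": 4,"y": 0,"z": 0,"wx": 0,"wy": 0,"wz": 0,"gripper": 4},{"x": 3.5,"y": 0,"z": 0,"wx": 0,"wy": 0,"wz": 0,"gripper": 4},{"x": 1.5,"y": 0,"z": 0,"wx": 0,"wy": 0,"wz": 0,"gripper": 4},{"x": 0,"y": 0,"z": 0,"wx": 0,"wy": 0,"wz": 0,"gripper": 4},{"x": 0,"y": 0,"z": 0,"wx": 0,"wy": 0,"wz": 0,"gripper": 4}])

```text
time_s: 14.15
position: [0.6634, 0.1793, 0.3368]
tool_rot: [[-0.046, 0.999, -0.001], [0.999, 0.046, -0.0], [-0.0, -0.001, -1.0]]
ft_force: [-0.1, -0.2, -0.9]
grip_width: 0.0477
```

```bash
python3 - <<'E'
from h import *
plan(.665,.181,.19,92.7)
d=env.get_image('top')
b=np.vstack(blobs(mask(d['color'],'blue'),60)[1:]).reshape(-1,2) 
for c in ('blue','red'):
    for b in blobs(mask(d['color'],c),60)[:3]:print(c,cv2.contourArea(b),rect(ray(d,b.reshape(-1,2),.04)))
w=white(d['color'])
for b in blobs(w,100):
    p=b.reshape(-1,2)
    if 370<p[:,0].mean()<450 and p[:,1].mean()>100:print('w',p.mean(0).round(),rect(ray(d,p,.04)))
E
```

```text
pos [0.6634 0.1793 0.3368] yaw 92.61 q6 -87.3 wz -0.002 tool cm x 0.16 y 0.17 z 14.68 F [-0.1 -0.2 -0.9] grip 0.0477 t 14.15
blue 440.0 (array([442., 192.]), array([195.,  22.]), 0.2)
blue 188.0 (array([ 721., -226.]), array([58., 23.]), 70.5)
red 4886.0 (array([444.,  13.]), array([199., 144.]), 2.1)
red 227.5 (array([ 487., -254.]), array([61., 24.]), 84.6)
```

step_arm(increments=[{"x": 0.1,"y": 0.1,"z": 1.5,"wx": 0,"wy": 0,"wz": 0,"gripper": 4},{"x": 0,"y": 0,"z": 3,"wx": 0,"wy": 0,"wz": 0,"gripper": 4},{"x": 0,"y": 0,"z": 3,"wx": 0,"wy": 0,"wz": 0,"gripper": 4},{"x": 0,"y": 0,"z": 3,"wx": 0,"wy": 0,"wz": 0,"gripper": 4},{"x": 0,"y": 0,"z": 2,"wx": 0,"wy": 0,"wz": 0,"gripper": 4},{"x": 0,"y": 0,"z": 1,"wx": 0,"wy": 0,"wz": 0,"gripper": 4},{"x": 0,"y": 0,"z": 0.6,"wx": 0,"wy": 0,"wz": 0,"gripper": 4},{"x": 0,"y": 0,"z": 0.3,"wx": 0,"wy": 0,"wz": 0,"gripper": 4},{"x": 0,"y": 0,"z": 0.2,"wx": 0,"wy": 0,"wz": 0,"gripper": 4},{"x": 0,"y": 0,"z": 0.1,"wx": 0,"wy": 0,"wz": 0,"gripper": 4},{"x": 0,"y": 0,"z": 0.1,"wx": 0,"wy": 0,"wz": 0,"gripper": 4},{"x": 0,"y": 0,"z": 0,"wx": 0,"wy": 0,"wz": 0,"gripper": 4},{"x": 0,"y": 0,"z": 0,"wx": 0,"wy": 0,"wz": 0,"gripper": 4}])

```text
time_s: 15.5
position: [0.6644, 0.1809, 0.1895]
tool_rot: [[-0.046, 0.999, 0.0], [0.999, 0.046, 0.0], [-0.0, 0.0, -1.0]]
ft_force: [-0.4, 0.5, 0.1]
grip_width: 0.0473
```

step_arm(increments=[{"x": 0,"y": 0,"z": 0.1,"wx": 0,"wy": 0,"wz": 0,"gripper": 4},{"x": 0,"y": 0,"z": 0.1,"wx": 0,"wy": 0,"wz": 0,"gripper": 4},{"x": 0,"y": 0,"z": 0.05,"wx": 0,"wy": 0,"wz": 0,"gripper": 4},{"x": 0,"y": 0,"z": 0,"wx": 0,"wy": 0,"wz": 0,"gripper": 4}])

```text
time_s: 15.9
position: [0.6644, 0.1809, 0.1873]
tool_rot: [[-0.046, 0.999, 0.0], [0.999, 0.046, -0.0], [-0.0, 0.0, -1.0]]
ft_force: [-2.7, -0.4, 4.6]
grip_width: 0.0475
```

step_arm(increments=[{"x": 0,"y": 0,"z": 0,"wx": 0,"wy": 0,"wz": 0,"gripper": 5},{"x": 0,"y": 0,"z": 0,"wx": 0,"wy": 0,"wz": 0,"gripper": 5.5},{"x": 0,"y": 0,"z": 0,"wx": 0,"wy": 0,"wz": 0,"gripper": 6},{"x": 0,"y": 0,"z": 0,"wx": 0,"wy": 0,"wz": 0,"gripper": 6.2},{"x": 0,"y": 0,"z": -1,"wx": 0,"wy": 0,"wz": 0,"gripper": 6.2},{"x": 0,"y": 0,"z": -2,"wx": 0,"wy": 0,"wz": 0,"gripper": 6.2},{"x": 0,"y": 0,"z": -3,"wx": 0,"wy": 0,"wz": 0,"gripper": 6.2},{"x": 0,"y": 0,"z": -4,"wx": 0,"wy": 0,"wz": 0,"gripper": 6.2},{"x": 0,"y": 0,"z": -2,"wx": 0,"wy": 0,"wz": 0,"gripper": 8},{"x": 0,"y": 0,"z": -1,"wx": 0,"wy": 0,"wz": 0,"gripper": 8},{"x": 0,"y": 0,"z": 0,"wx": 0,"wy": 0,"wz": 0,"gripper": 8.4}])

```text
time_s: 17.0
position: [0.6643, 0.1808, 0.3182]
tool_rot: [[-0.046, 0.999, 0.002], [0.999, 0.046, 0.0], [0.0, 0.002, -1.0]]
ft_force: [0.4, 0.4, -0.7]
grip_width: 0.0841
```

```bash
python3 - <<'E'
from h import *
plan(.679,-.211,.31,70.5)
E
```

```text
pos [0.6643 0.1808 0.3182] yaw 92.65 q6 -87.2 wz 0.387 tool cm x -36.44 y 14.46 z 0.82 F [ 0.4  0.4 -0.7] grip 0.0841 t 17.0
```

step_arm(increments=[{"x": 0,"y": 0,"z": 0,"wx": 0,"wy": 0,"wz": 0.097,"gripper": 8.4},{"x": 0,"y": 0,"z": 0,"wx": 0,"wy": 0,"wz": 0.097,"gripper": 8.4},{"x": 0,"y": 0,"z": 0,"wx": 0,"wy": 0,"wz": 0.097,"gripper": 8.4},{"x": 0,"y": 0,"z": 0,"wx": 0,"wy": 0,"wz": 0.096,"gripper": 8.4},{"x": -2,"y": 0.8,"z": 0,"wx": 0,"wy": 0,"wz": 0,"gripper": 8.4},{"x": -4,"y": 1.6,"z": 0,"wx": 0,"wy": 0,"wz": 0,"gripper": 8.4},{"x": -4,"y": 1.6,"z": 0,"wx": 0,"wy": 0,"wz": 0,"gripper": 8.4},{"x": -4,"y": 1.6,"z": 0,"wx": 0,"wy": 0,"wz": 0,"gripper": 8.4},{"x": -4,"y": 1.6,"z": 0,"wx": 0,"wy": 0,"wz": 0,"gripper": 8.4},{"x": -4,"y": 1.6,"z": 0,"wx": 0,"wy": 0,"wz": 0,"gripper": 8.4},{"x": -4,"y": 1.6,"z": 0,"wx": 0,"wy": 0,"wz": 0,"gripper": 8.4},{"x": -4,"y": 1.6,"z": 0,"wx": 0,"wy": 0,"wz": 0,"gripper": 8.4},{"x": -4,"y": 1.6,"z": 0,"wx": 0,"wy": 0,"wz": 0,"gripper": 8.4},{"x": -2.4,"y": 0.9,"z": 0,"wx": 0,"wy": 0,"wz": 0,"gripper": 8.4},{"x": 0,"y": 0,"z": 0,"wx": 0,"wy": 0,"wz": 0,"gripper": 8.4},{"x": 0,"y": 0,"z": 0,"wx": 0,"wy": 0,"wz": 0,"gripper": 8.4}])

```text
time_s: 18.6
position: [0.6793, -0.2109, 0.315]
tool_rot: [[0.335, 0.942, -0.002], [0.942, -0.335, 0.002], [0.001, -0.003, -1.0]]
ft_force: [0.6, 0.0, -0.0]
grip_width: 0.0839
```

```bash
python3 - <<'E'
from h import *
plan(.679,-.211,.182,70.5)
d=env.get_image('wrist');cv2.imwrite('pics/w6.png',d['color'])
for b in blobs(mask(d['color'],'blue',90,30),200): print('b',b.reshape(-1,2).mean(0),rect(ray(d,b.reshape(-1,2),.04)))
for b in blobs(white(d['color']),1000): print('w',b.reshape(-1,2).mean(0),rect(ray(d,b.reshape(-1,2),.04)))
E
```

```text
pos [ 0.6793 -0.2109  0.315 ] yaw 70.43 q6 -97.2 wz -0.001 tool cm x -0.02 y -0.03 z 13.30 F [ 0.6  0.  -0. ] grip 0.0839 t 18.6
b [316.03333333 248.43888889] (array([ 720., -227.]), array([59., 25.]), 70.4)
w [540.79777553  84.03842265] (array([659., -20.]), array([131.,  80.]), -3.1)
w [316.94795539 209.1598513 ] (array([ 684., -214.]), array([57., 48.]), 70.4)
w [ 15.97247706 238.66972477] (array([ 623., -480.]), array([87., 44.]), -69.9)
w [580.67716535 207.69291339] (array([758.,  -4.]), array([38., 38.]), -3.8)
```

View pics/w6.png

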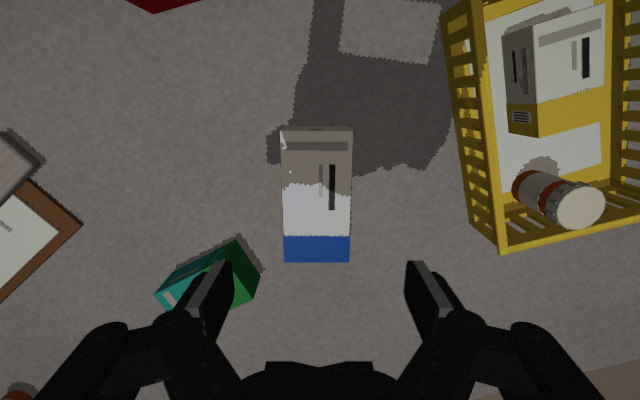

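The blue pack is centred at (316,195) with measured centre (678,-212) mm and yaw 70.4°. The yellow pack and vial look fine at the right. Now to grasp.

step_arm(increments=[{"x": 0,"y": -0.1,"z": 1.5,"wx": 0,"wy": 0,"wz": 0,"gripper": 8.4},{"x": 0,"y": 0,"z": 3,"wx": 0,"wy": 0,"wz": 0,"gripper": 8.4},{"x": 0,"y": 0,"z": 3,"wx": 0,"wy": 0,"wz": 0,"gripper": 8.4},{"x": 0,"y": 0,"z": 2.5,"wx": 0,"wy": 0,"wz": 0,"gripper": 8.4},{"x": 0,"y": 0,"z": 2,"wx": 0,"wy": 0,"wz": 0,"gripper": 8.4},{"x": 0,"y": 0,"z": 1.2,"wx": 0,"wy": 0,"wz": 0,"gripper": 8.4},{"x": 0,"y": 0,"z": 0,"wx": 0,"wy": 0,"wz": 0,"gripper": 7},{"x": 0,"y": 0,"z": 0,"wx": 0,"wy": 0,"wz": 0,"gripper": 6},{"x": 0,"y": 0,"z": 0,"wx": 0,"wy": 0,"wz": 0,"gripper": 5.5},{"x": 0,"y": 0,"z": 0,"wx": 0,"wy": 0,"wz": 0,"gripper": 5},{"x": 0,"y": 0,"z": 0,"wx": 0,"wy": 0,"wz": 0,"gripper": 5},{"x": 0,"y": 0,"z": 0,"wx": 0,"wy": 0,"wz": 0,"gripper": 5},{"x": 0,"y": 0,"z": -0.5,"wx": 0,"wy": 0,"wz": 0,"gripper": 5},{"x": 0,"y": 0,"z": -2,"wx": 0,"wy": 0,"wz": 0,"gripper": 5},{"x": 0,"y": 0,"z": -4,"wx": 0,"wy": 0,"wz": 0,"gripper": 5},{"x": 0,"y": 0,"z": -4,"wx": 0,"wy": 0,"wz": 0,"gripper": 5},{"x": 0,"y": 0,"z": -3,"wx": 0,"wy": 0,"wz": 0,"gripper": 5},{"x": 0,"y": 0,"z": -1,"wx": 0,"wy": 0,"wz": 0,"gripper": 5},{"x": 0,"y": 0,"z": 0,"wx": 0,"wy": 0,"wz": 0,"gripper": 5}], newtons=40)

```text
time_s: 20.55
position: [0.6784, -0.2104, 0.3305]
tool_rot: [[0.334, 0.942, 0.002], [0.942, -0.334, -0.001], [-0.0, 0.002, -1.0]]
ft_force: [0.3, -0.8, -1.7]
grip_width: 0.0571
```

```bash
python3 - <<'E'
from h import *
plan(.441,.248,.33,92)
d=env.get_image('top')
for s in (80,110,140): 
  m=cv2.morphologyEx(mask(d['color'],'blue',s),cv2.MORPH_CLOSE,np.ones((5,5)))
  for b in blobs(m,1000): print(cv2.contourArea(b),cv2.boundingRect(b),rect(ray(d,b.reshape(-1,2),.06)))
E
```

```text
pos [ 0.6784 -0.2104  0.3305] yaw 70.47 q6 -97.2 wz -0.376 tool cm x 46.64 y -22.12 z 0.05 F [ 0.3 -0.8 -1.7] grip 0.0571 t 20.55
1924.0 (175, 226, 63, 86) (array([441., 250.]), array([195., 148.]), 2.1)
1788.5 (176, 226, 62, 85) (array([441., 251.]), array([195., 145.]), 0.8)
1617.5 (176, 226, 62, 85) (array([441., 250.]), array([192., 144.]), 2.0)
```

step_arm(increments=[{"x": 0,"y": 0,"z": 0,"wx": 0,"wy": 0,"wz": -0.094,"gripper": 5},{"x": 0,"y": 0,"z": 0,"wx": 0,"wy": 0,"wz": -0.094,"gripper": 5},{"x": 0,"y": 0,"z": 0,"wx": 0,"wy": 0,"wz": -0.094,"gripper": 5},{"x": 0,"y": 0,"z": 0,"wx": 0,"wy": 0,"wz": -0.094,"gripper": 5},{"x": 1.8,"y": -0.9,"z": 0,"wx": 0,"wy": 0,"wz": 0,"gripper": 5},{"x": 3.6,"y": -1.7,"z": 0,"wx": 0,"wy": 0,"wz": 0,"gripper": 5},{"x": 3.6,"y": -1.7,"z": 0,"wx": 0,"wy": 0,"wz": 0,"gripper": 5},{"x": 3.6,"y": -1.7,"z": 0,"wx": 0,"wy": 0,"wz": 0,"gripper": 5},{"x": 3.6,"y": -1.7,"z": 0,"wx": 0,"wy": 0,"wz": 0,"gripper": 5},{"x": 3.6,"y": -1.7,"z": 0,"wx": 0,"wy": 0,"wz": 0,"gripper": 5},{"x": 3.6,"y": -1.7,"z": 0,"wx": 0,"wy": 0,"wz": 0,"gripper": 5},{"x": 3.6,"y": -1.7,"z": 0,"wx": 0,"wy": 0,"wz": 0,"gripper": 5},{"x": 3.6,"y": -1.7,"z": 0,"wx": 0,"wy": 0,"wz": 0,"gripper": 5},{"x": 3.6,"y": -1.7,"z": 0,"wx": 0,"wy": 0,"wz": 0,"gripper": 5},{"x": 3.6,"y": -1.7,"z": 0,"wx": 0,"wy": 0,"wz": 0,"gripper": 5},{"x": 3.6,"y": -1.7,"z": 0,"wx": 0,"wy": 0,"wz": 0,"gripper": 5},{"x": 3.4,"y": -1.7,"z": 0,"wx": 0,"wy": 0,"wz": 0,"gripper": 5},{"x": 2,"y": -0.9,"z": 0,"wx": 0,"wy": 0,"wz": 0,"gripper": 5},{"x": 0,"y": 0,"z": 0,"wx": 0,"wy": 0,"wz": 0,"gripper": 5},{"x": 0,"y": 0,"z": 0,"wx": 0,"wy": 0,"wz": 0,"gripper": 5}])

```text
time_s: 22.6
position: [0.44, 0.2495, 0.3283]
tool_rot: [[-0.036, 0.999, -0.003], [0.999, 0.036, -0.001], [-0.001, -0.003, -1.0]]
ft_force: [0.4, 0.1, -1.8]
grip_width: 0.0572
```

```bash
python3 - <<'E'
from h import *
plan(.441,.252,.19,92)
d=env.get_image('scene');
cv2.imwrite('pics/s7.png',cv2.resize(d['color'][20:300,150:520],None,fx=2.1,fy=2.1))
E
```

```text
pos [0.44   0.2495 0.3283] yaw 92.07 q6 -75.9 wz 0.001 tool cm x 0.25 y 0.11 z 13.83 F [ 0.4  0.1 -1.8] grip 0.0572 t 22.6
```

View pics/s7.png

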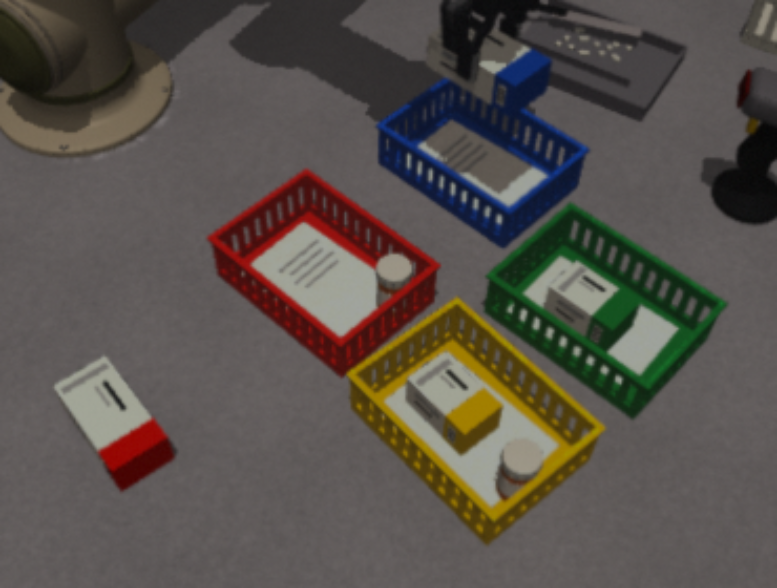

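The green and yellow packs lie flat, the vials stand, and the blue pack hangs level over its basket. Lowering it now.

step_arm(increments=[{"x": 0.2,"y": 0.1,"z": 1.5,"wx": 0,"wy": 0,"wz": 0,"gripper": 5},{"x": 0,"y": 0,"z": 3,"wx": 0,"wy": 0,"wz": 0,"gripper": 5},{"x": 0,"y": 0,"z": 3,"wx": 0,"wy": 0,"wz": 0,"gripper": 5},{"x": 0,"y": 0,"z": 3,"wx": 0,"wy": 0,"wz": 0,"gripper": 5},{"x": 0,"y": 0,"z": 1.5,"wx": 0,"wy": 0,"wz": 0,"gripper": 5},{"x": 0,"y": 0,"z": 1,"wx": 0,"wy": 0,"wz": 0,"gripper": 5},{"x": 0,"y": 0,"z": 0.5,"wx": 0,"wy": 0,"wz": 0,"gripper": 5},{"x": 0,"y": 0,"z": 0.2,"wx": 0,"wy": 0,"wz": 0,"gripper": 5},{"x": 0,"y": 0,"z": 0.1,"wx": 0,"wy": 0,"wz": 0,"gripper": 5},{"x": 0,"y": 0,"z": 0.1,"wx": 0,"wy": 0,"wz": 0,"gripper": 5},{"x": 0,"y": 0,"z": 0,"wx": 0,"wy": 0,"wz": 0,"gripper": 5},{"x": 0,"y": 0,"z": 0,"wx": 0,"wy": 0,"wz": 0,"gripper": 5}])

```text
time_s: 23.85
position: [0.4411, 0.2516, 0.1911]
tool_rot: [[-0.035, 0.999, 0.001], [0.999, 0.035, 0.0], [0.0, 0.001, -1.0]]
ft_force: [-0.1, 1.5, -2.0]
grip_width: 0.0574
```

step_arm(increments=[{"x": 0,"y": 0,"z": 0.1,"wx": 0,"wy": 0,"wz": 0,"gripper": 5},{"x": 0,"y": 0,"z": 0.1,"wx": 0,"wy": 0,"wz": 0,"gripper": 5},{"x": 0,"y": 0,"z": 0.1,"wx": 0,"wy": 0,"wz": 0,"gripper": 5},{"x": 0,"y": 0,"z": 0,"wx": 0,"wy": 0,"wz": 0,"gripper": 5},{"x": 0,"y": 0,"z": 0,"wx": 0,"wy": 0,"wz": 0,"gripper": 5}])

```text
time_s: 24.35
position: [0.441, 0.2516, 0.1891]
tool_rot: [[-0.035, 0.999, 0.001], [0.999, 0.035, 0.0], [0.0, 0.001, -1.0]]
ft_force: [-4.3, -1.9, 15.9]
grip_width: 0.0572
```

step_arm(increments=[{"x": 0,"y": 0,"z": -0.1,"wx": 0,"wy": 0,"wz": 0,"gripper": 5},{"x": 0,"y": 0,"z": 0,"wx": 0,"wy": 0,"wz": 0,"gripper": 5.8},{"x": 0,"y": 0,"z": 0,"wx": 0,"wy": 0,"wz": 0,"gripper": 6.3},{"x": 0,"y": 0,"z": 0,"wx": 0,"wy": 0,"wz": 0,"gripper": 6.8},{"x": 0,"y": 0,"z": 0,"wx": 0,"wy": 0,"wz": 0,"gripper": 7},{"x": 0,"y": 0,"z": -1,"wx": 0,"wy": 0,"wz": 0,"gripper": 7},{"x": 0,"y": 0,"z": -2,"wx": 0,"wy": 0,"wz": 0,"gripper": 7},{"x": 0,"y": 0,"z": -3,"wx": 0,"wy": 0,"wz": 0,"gripper": 7},{"x": 0,"y": 0,"z": -4,"wx": 0,"wy": 0,"wz": 0,"gripper": 7},{"x": 0,"y": 0,"z": -4,"wx": 0,"wy": 0,"wz": 0,"gripper": 8},{"x": 0,"y": 0,"z": -2,"wx": 0,"wy": 0,"wz": 0,"gripper": 8.4},{"x": 0,"y": 0,"z": 0,"wx": 0,"wy": 0,"wz": 0,"gripper": 8.4}])

```text
time_s: 25.55
position: [0.441, 0.2516, 0.3522]
tool_rot: [[-0.035, 0.999, 0.006], [0.999, 0.035, 0.002], [0.002, 0.006, -1.0]]
ft_force: [0.5, -0.4, -1.2]
grip_width: 0.0841
```

```bash
python3 - <<'E'
from h import *
plan(.47,-.252,.34,86)
E
```

```text
pos [0.441  0.2516 0.3522] yaw 92.02 q6 -75.7 wz 0.105 tool cm x -50.04 y 6.41 z 1.22 F [ 0.5 -0.4 -1.2] grip 0.0841 t 25.55
```

step_arm(increments=[{"x": 0,"y": 0,"z": 0,"wx": 0,"wy": 0,"wz": 0.105,"gripper": 8.4},{"x": -2,"y": 0.4,"z": 0,"wx": 0,"wy": 0,"wz": 0,"gripper": 8.4},{"x": -4,"y": 0.5,"z": 0,"wx": 0,"wy": 0,"wz": 0,"gripper": 8.4},{"x": -4,"y": 0.5,"z": 0,"wx": 0,"wy": 0,"wz": 0,"gripper": 8.4},{"x": -4,"y": 0.5,"z": 0,"wx": 0,"wy": 0,"wz": 0,"gripper": 8.4},{"x": -4,"y": 0.5,"z": 0,"wx": 0,"wy": 0,"wz": 0,"gripper": 8.4},{"x": -4,"y": 0.5,"z": 0,"wx": 0,"wy": 0,"wz": 0,"gripper": 8.4},{"x": -4,"y": 0.5,"z": 0,"wx": 0,"wy": 0,"wz": 0,"gripper": 8.4},{"x": -4,"y": 0.5,"z": 0,"wx": 0,"wy": 0,"wz": 0,"gripper": 8.4},{"x": -4,"y": 0.5,"z": 0,"wx": 0,"wy": 0,"wz": 0,"gripper": 8.4},{"x": -4,"y": 0.5,"z": 0,"wx": 0,"wy": 0,"wz": 0,"gripper": 8.4},{"x": -4,"y": 0.5,"z": 0,"wx": 0,"wy": 0,"wz": 0,"gripper": 8.4},{"x": -4,"y": 0.5,"z": 0,"wx": 0,"wy": 0,"wz": 0,"gripper": 8.4},{"x": -3,"y": 0.5,"z": 0,"wx": 0,"wy": 0,"wz": 0,"gripper": 8.4},{"x": -1,"y": 0,"z": 0,"wx": 0,"wy": 0,"wz": 0,"gripper": 8.4},{"x": 0,"y": 0,"z": 0,"wx": 0,"wy": 0,"wz": 0,"gripper": 8.4},{"x": 0,"y": 0,"z": 0,"wx": 0,"wy": 0,"wz": 0,"gripper": 8.4}])

```text
time_s: 27.25
position: [0.4699, -0.2506, 0.3484]
tool_rot: [[0.069, 0.998, -0.001], [0.998, -0.069, 0.001], [0.001, -0.001, -1.0]]
ft_force: [-0.3, 0.5, -0.6]
grip_width: 0.0837
```

```bash
python3 - <<'E'
from h import *
d=env.get_image('wrist');cv2.imwrite('pics/w8.png',d['color'])
for b in blobs(mask(d['color'],'red',90,30),200):
    r=rect(ray(d,b.reshape(-1,2),.04));print('r',b.reshape(-1,2).mean(0),r)
for b in blobs(white(d['color']),1000): print('w',b.reshape(-1,2).mean(0),rect(ray(d,b.reshape(-1,2),.04)))
plan(.442,-.252,.182,86)
t=env.get_image('top')
m=t['color'][225:310,275:345]
b=blobs(mask(t['color'],'red'),1000)[0].reshape(-1,2);print('basket red',rect(ray(t,b,.06)))
for b in blobs(white(t['color']),60):
    p=b.reshape(-1,2)
    if 275<p[:,0].mean()<345 and 220<p[:,1].mean()<310: print('w in red',p.mean(0),rect(ray(t,p,.065)),rect(ray(t,p,.003)))
E
```

```text
r [561.61904762 138.48717949] (array([460., -26.]), array([228., 129.]), 14.7)
r [312.5        206.12352941] (array([ 486., -256.]), array([59., 26.]), 84.9)
r [634.25102881 141.38271605] (array([447.,  30.]), array([107.,  16.]), 14.6)
w [ 57.69686985 301.54365733] (array([ 577., -550.]), array([182., 129.]), -70.0)
w [592.49886621 122.11791383] (array([432.,  -7.]), array([132.,  68.]), 4.6)
w [299.05851064 117.46276596] (array([ 405., -261.]), array([46., 32.]), -6.3)
w [558.05517241 315.4       ] (array([636.,  -3.]), array([55., 48.]), -3.6)
pos [ 0.47   -0.2503  0.3486] yaw 86.07 q6 -126.9 wz 0.001 tool cm x -0.36 y -2.78 z 16.66 F [-0.4  0.2 -0.3] grip 0.0844 t 27.3
basket red (array([445.,  11.]), array([196., 143.]), 2.0)
w in red [307.8097561  264.55609756] (array([452.,  11.]), array([162.,  95.]), 5.1) (array([450.,  14.]), array([171., 100.]), 5.1)
```

View pics/w8.png

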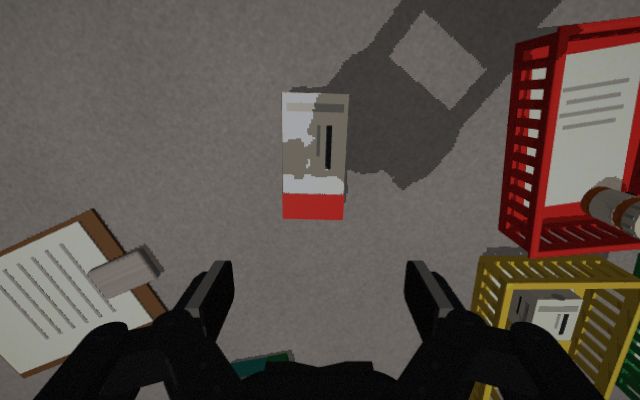

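The red pack is at (314,155) with centre about (441,-252) mm and jaw yaw 84.9°. Now to grasp.

step_arm(increments=[{"x": -0.1,"y": -1.4,"z": 1,"wx": 0,"wy": 0,"wz": 0.02,"gripper": 8.4},{"x": 0,"y": -1.5,"z": 3,"wx": 0,"wy": 0,"wz": 0,"gripper": 8.4},{"x": 0,"y": 0,"z": 4,"wx": 0,"wy": 0,"wz": 0,"gripper": 8.4},{"x": 0,"y": 0,"z": 2,"wx": 0,"wy": 0,"wz": 0,"gripper": 8.4},{"x": 0,"y": 0,"z": 0,"wx": 0,"wy": 0,"wz": 0,"gripper": 8.4},{"x": 0,"y": 0,"z": 0,"wx": 0,"wy": 0,"wz": 0,"gripper": 8.4}], newtons=40)

```text
time_s: 27.95
position: [0.4414, -0.2499, 0.2495]
tool_rot: [[0.089, 0.996, 0.0], [0.996, -0.089, -0.0], [-0.0, 0.0, -1.0]]
ft_force: [-0.6, -0.6, -0.8]
grip_width: 0.084
```

```bash
python3 - <<'E'
from h import *
plan(.441,-.252,.182,84.9)
E
```

```text
pos [ 0.4414 -0.2499  0.2495] yaw 84.91 q6 -127.8 wz 0.000 tool cm x -0.22 y -0.02 z 6.75 F [-0.6 -0.6 -0.8] grip 0.084 t 27.95
```

step_arm(increments=[{"x": -0.2,"y": 0,"z": 2,"wx": 0,"wy": 0,"wz": 0,"gripper": 8.4},{"x": 0,"y": 0,"z": 3,"wx": 0,"wy": 0,"wz": 0,"gripper": 8.4},{"x": 0,"y": 0,"z": 1.7,"wx": 0,"wy": 0,"wz": 0,"gripper": 8.4},{"x": 0,"y": 0,"z": 0,"wx": 0,"wy": 0,"wz": 0,"gripper": 7},{"x": 0,"y": 0,"z": 0,"wx": 0,"wy": 0,"wz": 0,"gripper": 6},{"x": 0,"y": 0,"z": 0,"wx": 0,"wy": 0,"wz": 0,"gripper": 5.5},{"x": 0,"y": 0,"z": 0,"wx": 0,"wy": 0,"wz": 0,"gripper": 5},{"x": 0,"y": 0,"z": 0,"wx": 0,"wy": 0,"wz": 0,"gripper": 5},{"x": 0,"y": 0,"z": 0,"wx": 0,"wy": 0,"wz": 0,"gripper": 5},{"x": 0,"y": 0,"z": -0.5,"wx": 0,"wy": 0,"wz": 0,"gripper": 5},{"x": 0,"y": 0,"z": -2,"wx": 0,"wy": 0,"wz": 0,"gripper": 5},{"x": 0,"y": 0,"z": -4,"wx": 0,"wy": 0,"wz": 0,"gripper": 5},{"x": 0,"y": 0,"z": -4,"wx": 0,"wy": 0,"wz": 0,"gripper": 5},{"x": 0,"y": 0,"z": -3,"wx": 0,"wy": 0,"wz": 0,"gripper": 5},{"x": 0,"y": 0,"z": -1,"wx": 0,"wy": 0,"wz": 0,"gripper": 5},{"x": 0,"y": 0,"z": 0,"wx": 0,"wy": 0,"wz": 0,"gripper": 5}], newtons=40)

```text
time_s: 29.55
position: [0.4408, -0.2522, 0.3278]
tool_rot: [[0.09, 0.996, 0.002], [0.996, -0.09, -0.002], [-0.002, 0.002, -1.0]]
ft_force: [0.8, -0.3, -1.8]
grip_width: 0.0578
```

```bash
python3 - <<'E'
from h import *
plan(.4235,.0115,.33,92)
E
```

```text
pos [ 0.4408 -0.2522  0.3278] yaw 84.86 q6 -128.0 wz -0.125 tool cm x 26.42 y -0.81 z -0.22 F [ 0.8 -0.3 -1.8] grip 0.0578 t 29.55
```

step_arm(increments=[{"x": 0,"y": 0,"z": 0,"wx": 0,"wy": 0,"wz": -0.065,"gripper": 5},{"x": 0,"y": 0,"z": 0,"wx": 0,"wy": 0,"wz": -0.06,"gripper": 5},{"x": 2,"y": -0.1,"z": 0,"wx": 0,"wy": 0,"wz": 0,"gripper": 5},{"x": 4,"y": -0.1,"z": 0,"wx": 0,"wy": 0,"wz": 0,"gripper": 5},{"x": 4,"y": -0.1,"z": 0,"wx": 0,"wy": 0,"wz": 0,"gripper": 5},{"x": 4,"y": -0.1,"z": 0,"wx": 0,"wy": 0,"wz": 0,"gripper": 5},{"x": 4,"y": -0.1,"z": 0,"wx": 0,"wy": 0,"wz": 0,"gripper": 5},{"x": 4,"y": -0.1,"z": 0,"wx": 0,"wy": 0,"wz": 0,"gripper": 5},{"x": 3,"y": -0.1,"z": 0,"wx": 0,"wy": 0,"wz": 0,"gripper": 5},{"x": 1.4,"y": -0.1,"z": 0,"wx": 0,"wy": 0,"wz": 0,"gripper": 5},{"x": 0,"y": 0,"z": 2,"wx": 0,"wy": 0,"wz": 0,"gripper": 5},{"x": 0,"y": 0,"z": 2,"wx": 0,"wy": 0,"wz": 0,"gripper": 5},{"x": 0,"y": 0,"z": 0,"wx": 0,"wy": 0,"wz": 0,"gripper": 5},{"x": 0,"y": 0,"z": 0,"wx": 0,"wy": 0,"wz": 0,"gripper": 5}])

```text
time_s: 30.95
position: [0.4233, 0.0116, 0.2864]
tool_rot: [[-0.035, 0.999, -0.002], [0.999, 0.035, 0.001], [0.001, -0.002, -1.0]]
ft_force: [-0.4, -0.2, -1.7]
grip_width: 0.0575
```

```bash
python3 - <<'E'
from h import *
plan(.4235,.0115,.192,92)
d=env.get_image('scene');cv2.imwrite('pics/s9.png',cv2.resize(d['color'][50:230,220:400],None,fx=3.3,fy=3.3,interpolation=cv2.INTER_CUBIC))
E
```

```text
pos [0.4233 0.0116 0.2864] yaw 92.0 q6 -106.5 wz -0.000 tool cm x -0.01 y 0.02 z 9.44 F [-0.4 -0.2 -1.7] grip 0.0575 t 30.95
```

View pics/s9.png

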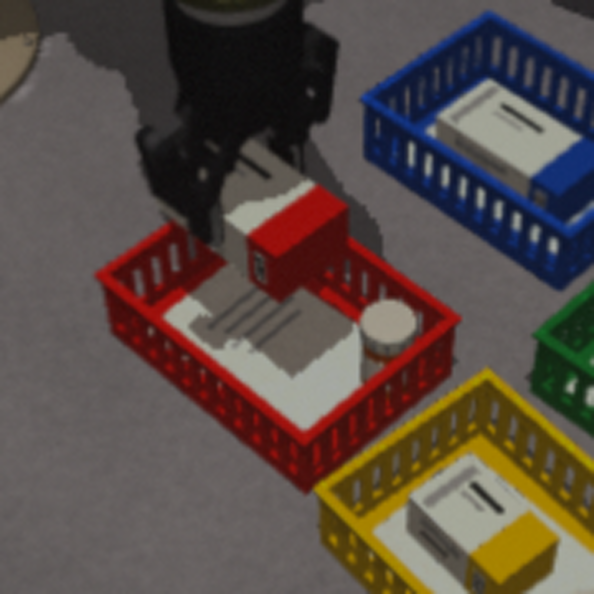

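The red pack is level over its basket, clear of the vial at (388,335), and the blue pack lies flat. The front and rear margins are both about 12 mm. Lowering slowly.

step_arm(increments=[{"x": 0,"y": 0,"z": 1,"wx": 0,"wy": 0,"wz": 0,"gripper": 5},{"x": 0,"y": 0,"z": 1.5,"wx": 0,"wy": 0,"wz": 0,"gripper": 5},{"x": 0,"y": 0,"z": 1.5,"wx": 0,"wy": 0,"wz": 0,"gripper": 5},{"x": 0,"y": 0,"z": 1.5,"wx": 0,"wy": 0,"wz": 0,"gripper": 5},{"x": 0,"y": 0,"z": 1.5,"wx": 0,"wy": 0,"wz": 0,"gripper": 5},{"x": 0,"y": 0,"z": 1,"wx": 0,"wy": 0,"wz": 0,"gripper": 5},{"x": 0,"y": 0,"z": 0.7,"wx": 0,"wy": 0,"wz": 0,"gripper": 5},{"x": 0,"y": 0,"z": 0.4,"wx": 0,"wy": 0,"wz": 0,"gripper": 5},{"x": 0,"y": 0,"z": 0.3,"wx": 0,"wy": 0,"wz": 0,"gripper": 5},{"x": 0,"y": 0,"z": 0.1,"wx": 0,"wy": 0,"wz": 0,"gripper": 5},{"x": 0,"y": 0,"z": 0,"wx": 0,"wy": 0,"wz": 0,"gripper": 5},{"x": 0,"y": 0,"z": 0,"wx": 0,"wy": 0,"wz": 0,"gripper": 5}])

```text
time_s: 32.2
position: [0.4237, 0.0112, 0.192]
tool_rot: [[-0.035, 0.999, 0.0], [0.999, 0.035, -0.0], [-0.0, 0.0, -1.0]]
ft_force: [0.6, -0.4, -1.6]
grip_width: 0.0573
```

step_arm(increments=[{"x": 0,"y": 0,"z": 0.1,"wx": 0,"wy": 0,"wz": 0,"gripper": 5},{"x": 0,"y": 0,"z": 0.1,"wx": 0,"wy": 0,"wz": 0,"gripper": 5},{"x": 0,"y": 0,"z": 0.1,"wx": 0,"wy": 0,"wz": 0,"gripper": 5},{"x": 0,"y": 0,"z": 0,"wx": 0,"wy": 0,"wz": 0,"gripper": 5}])

```text
time_s: 32.6
position: [0.4236, 0.0112, 0.1886]
tool_rot: [[-0.035, 0.999, -0.0], [0.999, 0.035, 0.0], [0.0, -0.0, -1.0]]
ft_force: [0.9, 0.1, -1.9]
grip_width: 0.0572
```

step_arm(increments=[{"x": 0,"y": 0,"z": 0.1,"wx": 0,"wy": 0,"wz": 0,"gripper": 5},{"x": 0,"y": 0,"z": 0.05,"wx": 0,"wy": 0,"wz": 0,"gripper": 5},{"x": 0,"y": 0,"z": 0,"wx": 0,"wy": 0,"wz": 0,"gripper": 5}])

```text
time_s: 32.9
position: [0.4236, 0.0112, 0.1871]
tool_rot: [[-0.035, 0.999, -0.0], [0.999, 0.035, 0.0], [0.0, -0.0, -1.0]]
ft_force: [-0.6, 0.1, -1.5]
grip_width: 0.0575
```

step_arm(increments=[{"x": 0,"y": 0,"z": 0.1,"wx": 0,"wy": 0,"wz": 0,"gripper": 5},{"x": 0,"y": 0,"z": 0.05,"wx": 0,"wy": 0,"wz": 0,"gripper": 5},{"x": 0,"y": 0,"z": 0,"wx": 0,"wy": 0,"wz": 0,"gripper": 5}])

```text
time_s: 33.2
position: [0.4235, 0.0113, 0.1865]
tool_rot: [[-0.035, 0.999, 0.001], [0.999, 0.035, -0.0], [-0.0, 0.001, -1.0]]
ft_force: [-5.1, 1.1, 14.3]
grip_width: 0.0574
```

Contact. Now release and retreat.

step_arm(increments=[{"x": 0,"y": 0,"z": -0.1,"wx": 0,"wy": 0,"wz": 0,"gripper": 5},{"x": 0,"y": 0,"z": 0,"wx": 0,"wy": 0,"wz": 0,"gripper": 5.8},{"x": 0,"y": 0,"z": 0,"wx": 0,"wy": 0,"wz": 0,"gripper": 6.3},{"x": 0,"y": 0,"z": 0,"wx": 0,"wy": 0,"wz": 0,"gripper": 6.8},{"x": 0,"y": 0,"z": 0,"wx": 0,"wy": 0,"wz": 0,"gripper": 7},{"x": 0,"y": 0,"z": -1,"wx": 0,"wy": 0,"wz": 0,"gripper": 7},{"x": 0,"y": 0,"z": -2,"wx": 0,"wy": 0,"wz": 0,"gripper": 7},{"x": 0,"y": 0,"z": -3,"wx": 0,"wy": 0,"wz": 0,"gripper": 7},{"x": 0,"y": 0,"z": -4,"wx": 0,"wy": 0,"wz": 0,"gripper": 7},{"x": 0,"y": 0,"z": -4,"wx": 0,"wy": 0,"wz": 0,"gripper": 7},{"x": -3,"y": 0,"z": -2,"wx": 0,"wy": 0,"wz": 0,"gripper": 7},{"x": -4,"y": 0,"z": 0,"wx": 0,"wy": 0,"wz": 0,"gripper": 7},{"x": -4,"y": 0,"z": 0,"wx": 0,"wy": 0,"wz": 0,"gripper": 7},{"x": -4,"y": 0,"z": 0,"wx": 0,"wy": 0,"wz": 0,"gripper": 7},{"x": -4,"y": 0,"z": 0,"wx": 0,"wy": 0,"wz": 0,"gripper": 7},{"x": -4,"y": 0,"z": 0,"wx": 0,"wy": 0,"wz": 0,"gripper": 7},{"x": -3,"y": 0,"z": 0,"wx": 0,"wy": 0,"wz": 0,"gripper": 7},{"x": 0,"y": 0,"z": 0,"wx": 0,"wy": 0,"wz": 0,"gripper": 7}])

```text
time_s: 35.0
position: [0.4326, -0.2517, 0.3463]
tool_rot: [[-0.032, 0.999, -0.0], [0.999, 0.032, -0.001], [-0.001, -0.0, -1.0]]
ft_force: [-0.4, 1.0, -0.3]
grip_width: 0.0698
```

```bash
python3 - <<'E'
from h import *
t=env.get_image('top')
for c in HS:
    for b in blobs(cv2.morphologyEx(mask(t['color'],c),cv2.MORPH_CLOSE,np.ones((3,3))),1000): print(c,rect(ray(t,b.reshape(-1,2),.06)))
s=env.get_image('scene')
a=cv2.resize(t['color'][110:330,160:360],None,fx=2,fy=2);b=cv2.resize(s['color'][40:300,230:500],None,fx=1.5,fy=440/260)
cv2.imwrite('pics/f.png',np.hstack([a[:,:395],b]))
E
```

```text
red (array([445.,  12.]), array([196., 142.]), 2.1)
yellow (array([672.,  -7.]), array([196., 141.]), -3.2)
green (array([673., 181.]), array([193., 140.]), 2.8)
blue (array([441., 250.]), array([194., 146.]), 1.9)
```

View pics/f.png

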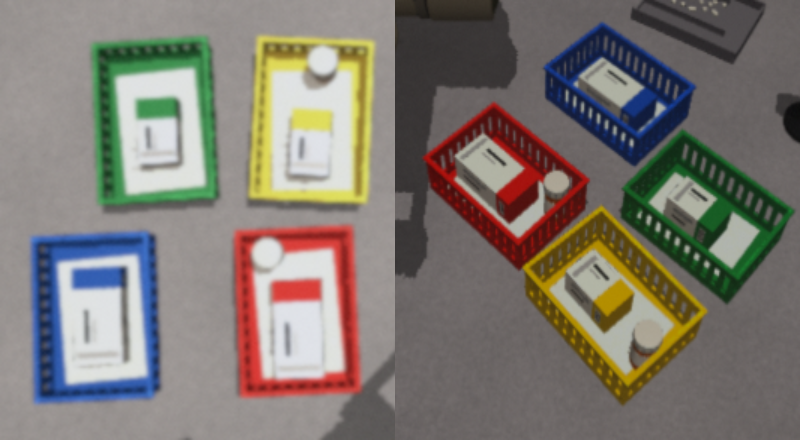

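All four packs lie flat in their own baskets, both vials stand, the baskets haven't moved and the gripper is clear.

```bash
python3 -c "
from rig import env
print(env.close_job())"
```

```text
the job is handed in; nothing more can be done
None
```

All four packs are in the baskets that match their labels, and I handed the job in at about 35 s of the 115 s allowed. I took the yellow and green packs off the stacks first, then moved the blue and red ones. Each was lowered until the wrist felt light floor contact (about 5 to 16 N) before I released it. The turquoise look-alike was left alone.

**Final pictures:** the last top and scene views show every pack lying flat, label side up, on its basket's floor, with both vials upright. The basket positions match the first measurement to within 1 mm, and the gripper is well clear of everything.

**Red pack:** this was the tightest fit. It went in 21.5 mm towards the -x end, leaving about 12 mm at the wall and 12 to 16 mm at the vial by calculation. I did not re-measure those gaps after release, only looked at the pictures.

**Not confirmed:**
- The first arm call was refused because its rows lacked keys; nothing moved.
- The top-view estimates of the stacks differed from the closer wrist views by about 3 mm and 2°, so I used the wrist values.
- The hand-in reports no verdict, so I can't confirm how the job was judged.

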